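# Reset the bench power with the key switch and put the key away

### The arm

A 7-joint arm with a two-finger parallel gripper is mounted at the origin on the work surface. World frame = base frame: x ahead of the robot, y to its left, z up, the work surface at z = 0. Lengths are in m, angles in rad, forces in N, time in s.
With the tool pointing down it reaches from about 0.4 to 0.875 m from the base axis. Payload 6.5 kg.
Tool frame: the origin (TCP) lies on the centre line of the jaws, within the pads' length; the fingertips stand 11 mm ahead of it and the grasp point (between the pads) lies 8 mm behind it; y points along the fingers, z is the direction in which the jaws open and shut, and the axes are right-handed (so a half turn about y gives the same grasp; the last joint's range is limited). The gripper opens to 85 mm and grips with 20 to 120 N. Pads are 22 mm wide; open, the fingers measure 114 mm over their backs; the gripper's body (76 mm by 85 mm) begins 54 mm behind the grasp point. The pads swing forward as they close: fully open they stand 13 mm farther back than shut.
Start: joints at [1.138, 0.536, -0.004, 1.538, 0.003, 1.067, -0.071], TCP at [0.233, -0.607, 0.242] pointing down, gripper open.
Joint ranges: [-2.7, 2.7], [-0.37, 2.16], [-1.27, 1.26], [0.24, 2.4], [-1.31, 4.45], [0.19, 1.91], [-2.76, 2.76]. Speed limits (rad/s): [2.39, 2.39, 3.14, 3.14, 3.14, 3.14, 3.14].

### API

Orientations are given as a 3x3 rotation matrix whose columns are the frame's x, y, z axes.
In Python, from station import arm, capture, camera_params, finder gives the robot as it stands. The module is installed in compiled form; this text tells all that it offers.
- The arm moves only by the tool apply_moves, never from a script. Its argument "rows" is a list of rows, each an object with "fingers": the gripper command: -1 is fully open, 1 is shut, values between are in proportion; "xyz": the shift along the tool's x, y, z in cm, a list of three; "angular": the turn, a rotation vector about the tool's x, y, z in degrees, a list of three. In form: [{"fingers": fingers, "xyz": [dx, dy, dz], "angular": [ax, ay, az]}, ...]. A call has 1 to 20 rows; each row shifts and turns the pose as measured when the row begins, along the tool's axes as they then stand; what a row does not reach is not made up. A row lasts 1/12 s, in which the tool goes at most 41.7 mm and 7.16 degrees, less where a joint would pass 70% of its speed; a pose out of reach is approached as far as the arm can. A call with a gripper value outside its range is refused whole. The fingers move at their own pace and stop on an object; the grip force is fixed at half the most. Time passes only in rows, so rows that do not move let the fingers close. It gives the time, the measured TCP pose, the force and the opening at its end, in the units of the state.
- arm.read_state(): the state, without advancing time (a new reading comes with each control period).
- capture(name): name is "scene" or "top" or "wrist"; returns the picture (480x640x3 uint8, red, green, blue); there is no depth.
- camera_params(name): a dict with "vertical_fov" (degrees; the focal length in pixels is half the picture's height over the tangent of half this angle, whatever the lens; pixels are square), "cx", "cy" (the principal point, pixels), "rvec" (rotation vector, rad) and "tvec" (3), from world to camera coordinates, as OpenCV has them. Camera axes: x right, y down, z forward; pixel columns grow to the right and rows downward; lengths in m; the calibration is good to about 2 mm. A picture is of the moment at which its call begins: read the wrist's pose just before it. camera_params takes no time and is no camera call; for the wrist camera it gives the pose at the moment of the call.
- arm.job_done(): hands the job in, once; it reports no verdict.
Trained networks look in the newest picture that a camera, given by its name, has taken for a name from the list of things; names that differ only in an ending like _2 or _b are one class to them, and where a whole thing is asked for, a point or a joint stands for the part that bears it (a point fixed in the world has none). Each returns a list of dicts, best first, with "conf" (0 to 1); they miss things now and then, are a little off and sometimes report something else, mostly with a low value. They report only what shows in the picture. A call takes as long as a camera call.
- finder.look_for(target, camera): "at" ([x, y, z] in m, in the coordinates of the camera as it stood for that picture, good to about 4 mm: the middle of the surface that is visible of it).
- finder.masks_of(target, camera): "region" (480x640 bool, what is visible of it).
The state is a dict: "clock": time; "qpos": joint angles; "joint_vel": joint speeds; "joint_efforts": joint torques, N m; "eef_pos": TCP position; "eef_rot": TCP orientation; "wrist_force": force on the tool from outside, world axes, zero at the start; "moment": the same for the moment, N m; "opening": finger opening in m.
Only numpy, scipy, OpenCV 4.12 (cv2) and the standard library are available. Lean on these libraries where they do the work, as an engineer would, in place of code of your own. Each camera call takes 0.05 s, during which the arm holds its last target. There are 200 camera calls.

### The job

Reset the test bench's power: turn the red key in the power box clockwise (seen from above) as far as it will go, then turn it back anticlockwise to the only position where it comes out, and draw it out without ever forcing it. Stand the key, shank down, in the small blue key pot, let go of it, and leave the other things on the bench as they are.

Things in the scene. Friction and masses are not known exactly. Their poses are not given: they have to be found in the camera images.
- key: The loose key; its origin is at the foot of the blade (same point as point key_tip).
- power_box: Fixed grey box, 75 mm high. Origin at bench level on the vertical lock axis; z up. The box reaches x -60 to +100 mm, y -60 to +60 mm about that axis. A steel ring (46 mm) and in it the round brass lock plug (36 mm) stand 10 mm above its top. At the start the key is fully in, its lug along the box's +x.
- plug (a joint): Brass plug that the key turns, rad, positive clockwise seen from above; 0 at the start, stops at +0.65 (reset) and -0.95. About 0.05 N m of friction; it stays where it is left. The key has up to 0.15 rad of play in it.
- lock_face (a point): Centre of the plug's face, 85 mm above the bench. A ring hidden inside holds the key in at all angles but one: the exit, with the key turned to between -0.3 and -0.8 rad (plug's sense), different every time, not measured. Within about 0.07 rad of it the key lifts freely; elsewhere it is blocked after about 2 mm. Over 0.25 N m of turn, or a 50 N pull, damages it.
- key_grip (a point): Centre of the key's red head, where to grip it: 30 mm wide (key's x), 9 mm thick (y), 34 mm high; 61 mm above the tip, 35 mm above the plug face when fully in. Under it a steel neck 12 x 6 mm, 10 mm long, then a round shoulder of 18 mm that rests on the plug. Key's z up, x towards the lug. Loose, about 50 g.
- key_tip (a point): Foot of the key's blade, on the key's axis, 61 mm below the head's centre, 26 mm below the shoulder. Same axes. The flat blade is 12 mm wide (x) and 4 mm thick; a lug at its foot reaches 12 mm from the axis on the +x side. The key must rise 26 mm to clear the plug.
- pot_floor (a point): Centre of the inner floor, 5 mm above the bench, of the small blue round key pot, fixed: 50 mm outside diameter, about 36 mm bore, 36 mm high. z up.
- memory_mid (a point): Bystander: green memory module lying flat, 133 x 30 x 6 mm; its centre.
- driver_grip (a point): Bystander: screwdriver lying on the bench; middle of its handle.
- mug_mid (a point): Bystander: white mug, 80 mm diameter, 90 mm high; its centre.
- jar_mid (a point): Bystander: small amber screw jar, 48 mm diameter, 50 mm high; its centre.

How it is judged:
By the outcome, as a careful person would: the job done as asked, in the order asked, and still so for the second after the job is handed in, with the robot touching nothing.
It also fails if it takes over 72 s, if anything falls off the work surface, if the arm or the gripper's body presses on something with over 40 N, if the wrist force passes 120 N, or if a joint passes its speed limit or range.

## Working session

There is one attempt and no reset: what is moved stays moved. The work goes in short steps, Python scripts to look and compute and a tool call to move; the robot and the scene stay as the last step left them, time stands still between calls to the robot, and variables do not carry over. Pictures are saved under pics/ and viewed, about 8 in all and at most 12, crops included, and the job is handed in when it is done.

Besides the shell and the picture viewer there is one more tool, called after "Emit:" as name(argument=value, ...), one argument or row to a line, values as JSON. apply_moves: Moves the arm, as the interface text tells. Its arguments: {"type":"object","properties":{"rows":{"type":"array"}},"required":["rows"]}

```bash
mkdir -p pics; cat > h.py <<'E'
import numpy as np, cv2
from station import arm, capture, camera_params, finder
np.set_printoptions(precision=4,suppress=True)
def K(n):
    p=camera_params(n); f=240/np.tan(np.radians(p['vertical_fov'])/2)
    R=cv2.Rodrigues(np.array(p['rvec'],float))[0]; return f,p['cx'],p['cy'],R,np.array(p['tvec'],float).ravel()
def ray(n,u,v,z):  # intersect with plane z
    f,cx,cy,R,t=K(n); c=-R.T@t; d=R.T@np.array([(u-cx)/f,(v-cy)/f,1]); return c+d*(z-c[2])/d[2]
def proj(n,P):
    f,cx,cy,R,t=K(n); q=R@np.array(P)+t; return np.array([cx+f*q[0]/q[2],cy+f*q[1]/q[2]])
def w(n,a):
    f,cx,cy,R,t=K(n); return R.T@(np.array(a)-t)
def save(n,name):
    im=capture(n); cv2.imwrite('pics/'+name,im[:,:,::-1]); return im
E
python3 - <<'E'
from h import *
s=arm.read_state(); print(s)
a=save('scene','s0.png'); b=save('top','t0.png')
for n in ('scene','top'):
    print(n,camera_params(n))
    for t in ('key','power_box','pot_floor','memory_mid','driver_grip','mug_mid','jar_mid','lock_face','key_grip'):
        try:
            for r in finder.look_for(t,n)[:2]: print(n,t,round(r['conf'],2),w(n,r['at']))
        except Exception as e: print(t,e)
E
```

```text
{'clock': 0.0, 'qpos': array([ 1.1378,  0.5372, -0.0044,  1.5388,  0.0026,  1.0673, -0.0712]), 'joint_vel': array([-0.0006, -0.0009,  0.0005, -0.0003,  0.0007,  0.0007, -0.0001]), 'joint_efforts': array([  0.0001, -58.3392,   1.0488, -25.9097,   0.0124,   0.0097,
        -0.    ]), 'eef_pos': array([ 0.2329, -0.6062,  0.2414]), 'eef_rot': array([[-0.9334, -0.0007,  0.3587],
       [-0.3587,  0.0016, -0.9334],
       [ 0.0001, -1.    , -0.0017]]), 'wrist_force': array([ 0.0797,  0.3011, -0.8052]), 'moment': array([-0.0607,  0.0074, -0.01  ]), 'opening': 0.08564114062424164}
scene {'vertical_fov': 53.61847077836297, 'cx': 319.0071196507074, 'cy': 233.78646946584675, 'rvec': array([ 2.2227,  1.092 , -0.4159]), 'tvec': array([-0.3565, -0.2366,  1.4787])}
scene key 0.47 [ 0.5418 -0.1123  0.1204]
scene power_box 0.58 [ 0.5761 -0.1241  0.0737]
scene pot_floor 0.8 [0.477  0.1732 0.0262]
scene memory_mid 0.82 [ 0.3594 -0.4154  0.0125]
scene driver_grip 0.85 [0.39   0.3566 0.0243]
scene mug_mid 0.76 [0.4637 0.4985 0.0603]
scene jar_mid 0.66 [0.669  0.3248 0.0426]
scene lock_face 0.9 [ 0.5751 -0.1243  0.0743]
scene key_grip 0.53 [ 0.5397 -0.1135  0.1219]
scene key_grip 0.33 [0.4757 0.1721 0.0232]
top {'vertical_fov': 49.99107889370253, 'cx': 312.7899708372409, 'cy': 238.7698315944538, 'rvec': array([ 2.1538, -2.1095,  0.1718]), 'tvec': array([0.05  , 0.5108, 1.3624])}
top key 0.55 [ 0.5302 -0.1171  0.1339]
top key 0.29 [ 0.5455 -0.103   0.0768]
top power_box 0.56 [ 0.5467 -0.1048  0.0781]
top pot_floor 0.49 [0.4719 0.1711 0.0133]
top pot_floor 0.33 [0.6535 0.328  0.0469]
top memory_mid 0.66 [ 0.3569 -0.413   0.0043]
top memory_mid 0.27 [0.6541 0.3323 0.0481]
top driver_grip 0.82 [0.3768 0.3606 0.0222]
top mug_mid 0.57 [0.4535 0.521  0.0395]
top jar_mid 0.58 [0.657  0.3309 0.0483]
top lock_face 0.8 [ 0.5446 -0.1017  0.0776]
top key_grip 0.38 [ 0.5316 -0.1122  0.1247]
```

```bash
python3 - <<'E'
import cv2,numpy as np
a=cv2.imread('pics/s0.png');b=cv2.imread('pics/t0.png')
cv2.imwrite('pics/s0b.png',cv2.resize(a,(800,600)))
from h import *
u,v=proj('top',[.54,-.11,.1]);u,v=int(u),int(v);print(u,v)
c=b[v-60:v+60,u-80:u+80];cv2.imwrite('pics/t0c.png',cv2.resize(c,(800,600),interpolation=cv2.INTER_CUBIC))
E
```

```text
377 225
```

View pics/s0b.png

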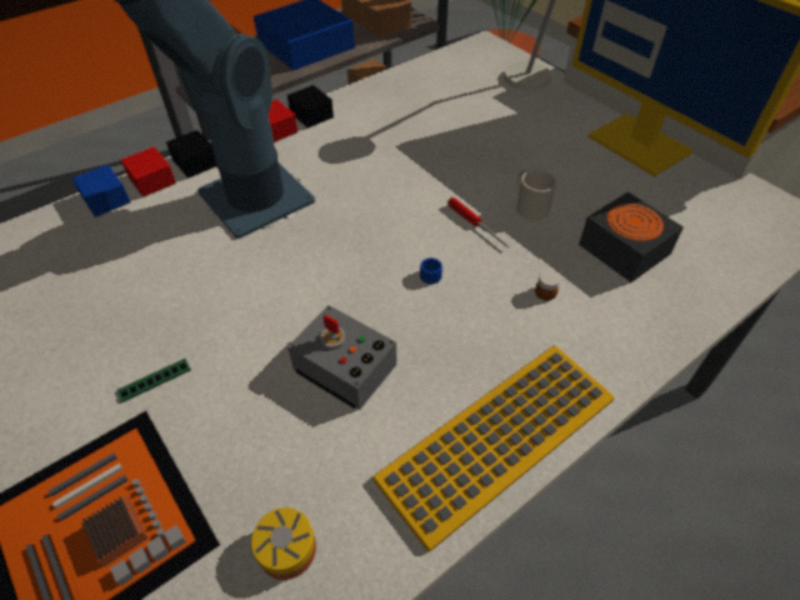

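View pics/t0c.png

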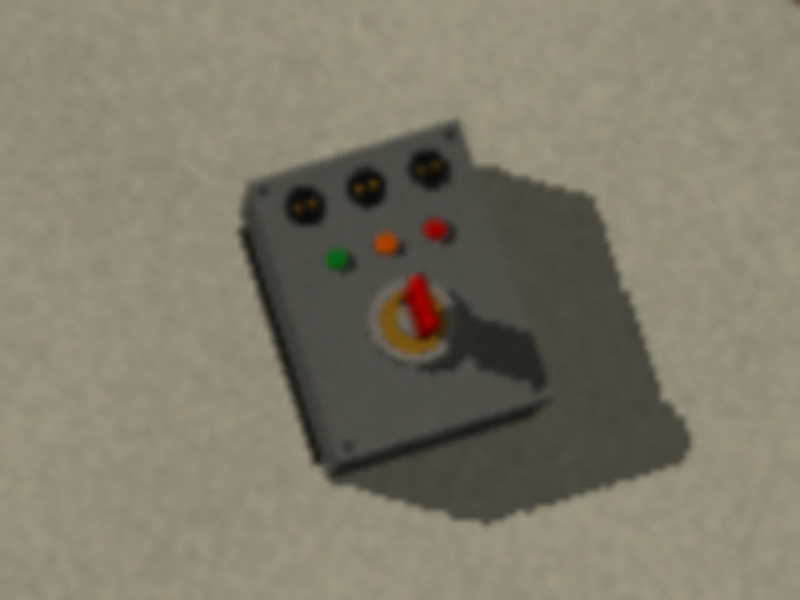

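The scene picture shows the key upright in the box, clear of other things, with the pot at about (430,270). In the top crop the box-top corners are at about (250,185), (460,122), (550,395), (330,470), the ring at (412,320) and the red head at (422,307).

```bash
python3 - <<'E'
from h import *
g=lambda u,v,z:ray('top',297+u/5,165+v/5,z)[:2]
C=np.array([g(*p,.075) for p in [(250,185),(460,122),(550,395),(330,470)]]);print(C)
x=(C[0]+C[1]-C[2]-C[3])/2;print('len',np.linalg.norm(x),'yaw',np.degrees(np.arctan2(x[1],x[0])), np.linalg.norm((C[0]+C[3]-C[1]-C[2])/2))
m=C.mean(0);ex=x/np.linalg.norm(x);print('axis from corners',m-.02*ex,'ring',g(412,320,.085),'head',g(422,307,.13))
print('pot from masks')
for n in('top','scene'):
  capture(n)
  for t,z in (('pot_floor',.041),('key',.125)):
    r=finder.masks_of(t,n)
    if r:
      ys,xs=np.where(r[0]['region']);print(n,t,r[0]['conf'],len(xs),ray(n,xs.mean(),ys.mean(),z if t=='key' else .025))
s=arm.read_state();R=s['eef_rot'];p=s['eef_pos']
print(R.T@(np.array([m[0]-.02*ex[0],m[1]-.02*ex[1],.24])-p)*100)
E
```

```text
[[ 0.6067 -0.0298]
 [ 0.644  -0.1432]
 [ 0.4952 -0.1905]
 [ 0.4526 -0.0737]]
len 0.15811657997787396 yaw 16.7649807546686 0.12178298501953519
axis from corners [ 0.5305 -0.1151] ring [ 0.5324 -0.1159] head [ 0.5308 -0.1155]
pot from masks
top pot_floor 0.57 267 [0.472  0.1711 0.025 ]
top key 0.17 56 [ 0.5222 -0.1027  0.125 ]
scene pot_floor 0.72 300 [0.4778 0.1708 0.025 ]
scene key 0.65 201 [ 0.5424 -0.1163  0.125 ]
[-45.3927   0.2268 -35.231 ]
```

Emit:
apply_moves(
  rows=[
    {"fingers":-1,"xyz":[-3.1,0,-2.4],"angular":[0,0,0]},
    {"fingers":-1,"xyz":[-3.1,0,-2.4],"angular":[0,0,0]},
    {"fingers":-1,"xyz":[-3.1,0,-2.4],"angular":[0,0,0]},
    {"fingers":-1,"xyz":[-3.1,0,-2.4],"angular":[0,0,0]},
    {"fingers":-1,"xyz":[-3.1,0,-2.4],"angular":[0,0,0]},
    {"fingers":-1,"xyz":[-3.1,0,-2.4],"angular":[0,0,0]},
    {"fingers":-1,"xyz":[-3.1,0,-2.4],"angular":[0,0,0]},
    {"fingers":-1,"xyz":[-3.1,0,-2.4],"angular":[0,0,0]},
    {"fingers":-1,"xyz":[-3.1,0,-2.4],"angular":[0,0,0]},
    {"fingers":-1,"xyz":[-3.1,0,-2.4],"angular":[0,0,0]},
    {"fingers":-1,"xyz":[-3.1,0,-2.4],"angular":[0,0,0]},
    {"fingers":-1,"xyz":[-3.1,0,-2.4],"angular":[0,0,0]},
    {"fingers":-1,"xyz":[-3.1,0,-2.4],"angular":[0,0,0]},
    {"fingers":-1,"xyz":[-2,0,-1.6],"angular":[0,4.2,0]},
    {"fingers":-1,"xyz":[0,0,0],"angular":[0,0,0]},
  ],
)

```text
clock: 2.55
eef_pos: [0.5222, -0.1321, 0.2412]
eef_rot: [[-0.961, 0.005, 0.278], [-0.278, -0.007, -0.961], [-0.003, -1.0, 0.008]]
wrist_force: [-0.2, 1.0, 0.6]
opening: 0.0852
```

```bash
python3 - <<'E'
from h import *
save('wrist','w1.png'); print(camera_params('wrist'), arm.read_state()['qpos'])
for P in ([.531,-.1155,.137],[.531,-.1155,.085]): print(proj('wrist',P))
for t in ('key','key_grip','lock_face'):
  for r in finder.look_for(t,'wrist')[:2]: print(t,r['conf'],w('wrist',r['at']))
E
```

```text
{'vertical_fov': 68.18194829138007, 'cx': 318.6967486731497, 'cy': 246.8577183896537, 'rvec': array([-2.3337,  1.7545,  0.2191]), 'tvec': array([-0.2761,  0.4158,  0.4951])} [ 0.3214  0.3535 -0.1956  1.8328  0.091   0.9584 -1.202 ]
[295.522  230.5537]
[298.929  217.0944]
key 0.93 [ 0.5355 -0.1188  0.1357]
key_grip 0.74 [ 0.5357 -0.1222  0.1401]
lock_face 0.85 [ 0.5604 -0.1155  0.0749]
lock_face 0.4 [ 0.5301 -0.1196  0.1366]
```

View pics/w1.png

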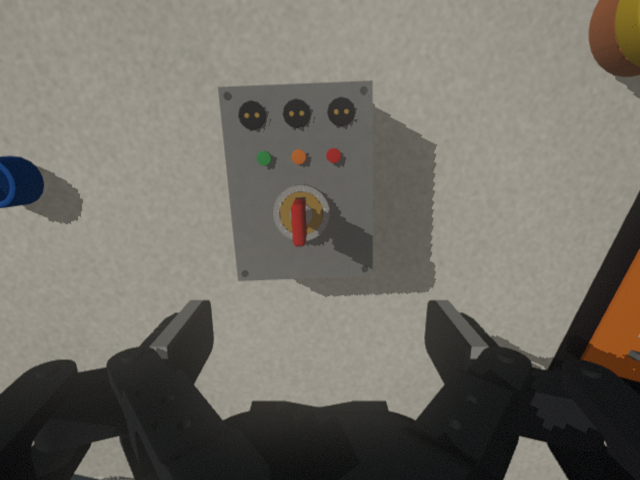

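The wrist picture shows the key between the jaws' sides, head at about (299,222), ring centre at about (301,213), the box upright with yaw nearly aligned.

```bash
python3 - <<'E'
from h import *
f,cx,cy,R,t=K('wrist');print('cam',-R.T@t)
im=cv2.imread('pics/w1.png')
h=cv2.cvtColor(im,cv2.COLOR_BGR2HSV)
red=((h[...,0]<6)|(h[...,0]>174))&(h[...,1]>150)&(h[...,2]>60)
sub=np.zeros_like(red);sub[190:255,280:320]=red[190:255,280:320]
for y in range(194,252,4):
  xs=np.where(sub[y])[0]; print(y,xs.min() if len(xs) else None,xs.max() if len(xs) else None, h[y,300,2])
print('ring',ray('wrist',301,213,.085))
for v in (198,246): print(v,ray('wrist',299,v,.137))
C=[(219,88),(372,81),(372,270),(239,280)]
C=np.array([ray('wrist',*c,.075)[:2] for c in C]);print(C)
x=(C[0]+C[1]-C[2]-C[3])/2;ex=x/np.linalg.norm(x);print(np.linalg.norm(x),np.degrees(np.arctan2(x[1],x[0])),C.mean(0)-.02*ex)
E
```

```text
cam [ 0.5822 -0.1203  0.3733]
194 None None 128
198 None None 75
202 294 304 98
206 292 302 126
210 291 303 122
214 292 302 125
218 292 303 126
222 292 303 128
226 292 303 132
230 293 303 132
234 293 303 133
238 293 304 135
242 293 304 134
246 None None 95
250 None None 101
ring [ 0.532  -0.1227  0.085 ]
198 [ 0.5504 -0.1184  0.137 ]
246 [ 0.5185 -0.1269  0.137 ]
[[ 0.6076 -0.0363]
 [ 0.6449 -0.149 ]
 [ 0.4979 -0.1967]
 [ 0.4571 -0.0852]]
0.1564001439879165 18.011805837947605 [ 0.5328 -0.123 ]
```

```bash
python3 - <<'E'
from h import *
s=arm.read_state();T=s['eef_rot'];p=s['eef_pos'];print(p,T,s['joint_vel'])
f,cx,cy,R,t=K('wrist');print('cam in tool',T.T@(-R.T@t-p));print('cam axes in tool',T.T@R.T)
for d in ([0,0,0],[0,.011,0],[0,-.013,.0425],[0,-.013,-.0425],[0,.1,0]): print(d,proj('wrist',p+T@np.array(d)))
E
```

```text
[ 0.5186 -0.1402  0.2408] [[-0.9623  0.0017  0.2722]
 [-0.2722 -0.0105 -0.9622]
 [ 0.0012 -0.9999  0.0105]] [ 0.0181 -0.003   0.0099  0.0048  0.0005 -0.0002 -0.0042]
cam in tool [-0.0665 -0.1326 -0.0005]
cam axes in tool [[ 0.0006  0.9658  0.2593]
 [-0.0006 -0.2593  0.9658]
 [ 1.     -0.0007  0.0005]]
[0, 0, 0] [319.7884 319.7152]
[0, 0.011, 0] [319.6978 308.2612]
[0, -0.013, 0.0425] [433.4601 335.5214]
[0, -0.013, -0.0425] [206.3334 335.7108]
[0, 0.1, 0] [319.2576 252.5972]
```

```bash
cat >> h.py <<'E'
def redmask(im,box):
    h=cv2.cvtColor(im,cv2.COLOR_RGB2HSV); m=((h[...,0]<6)|(h[...,0]>174))&(h[...,1]>150)&(h[...,2]>60)
    o=np.zeros(m.shape,np.uint8); x0,y0,x1,y1=box; o[y0:y1,x0:x1]=m[y0:y1,x0:x1]; return o
E
python3 - <<'E'
from h import *
capture('wrist')
s=arm.read_state();print(s['eef_pos'],s['joint_vel'])
f,cx,cy,R,t=K('wrist');im=save('wrist','w2.png')
def ray2(u,v,z):
    c=-R.T@t; d=R.T@np.array([(u-cx)/f,(v-cy)/f,1]); return c+d*(z-c[2])/d[2]
m=redmask(im,(200,150,420,300))
n,l,st,ce=cv2.connectedComponentsWithStats(m)
i=1+np.argmax(st[1:,4]);print(st[i],ce[i])
x,y,w_,h_=st[i][:4]
print('head far/near',ray2(x+w_/2,y,.137),ray2(x+w_/2,y+h_,.137),ray2(x+w_/2,y+h_,.103))
q=np.argwhere(l==i)[:,::-1].astype(np.float32); r=cv2.minAreaRect(q);print(r)
for k in finder.masks_of('power_box','wrist')[:1]:
    mm=k['region'].astype(np.uint8);c=max(cv2.findContours(mm,0,2)[0],key=cv2.contourArea);print('box',k['conf'],cv2.approxPolyDP(c,8,True)[:,0].tolist())
g=cv2.cvtColor(im,cv2.COLOR_RGB2HSV);br=((g[...,0]>12)&(g[...,0]<30)&(g[...,1]>90)).astype(np.uint8)
br[:y-30]=0;br[y+h_+30:]=0;br[:,:x-40]=0;br[:,x+50:]=0
c=max(cv2.findContours(br,0,2)[0],key=cv2.contourArea);e=cv2.minEnclosingCircle(np.vstack([k for k in cv2.findContours(br,0,2)[0] if cv2.contourArea(k)>15]));print('brass',e,ray2(*e[0],.085))
E
```

```text
[ 0.5184 -0.1407  0.2408] [ 0.0089 -0.0023  0.0016 -0.0006 -0.003  -0.0011 -0.0038]
[280 190  14  47 511] [286.2857 213.6438]
head far/near [ 0.5533 -0.1099  0.137 ] [ 0.5223 -0.1178  0.137 ] [ 0.5137 -0.1174  0.103 ]
((286.5, 213.0), (46.0, 13.0), 90.0)
box 0.86 [[360, 71], [207, 78], [230, 274], [363, 266]]
brass ((291.2866516113281, 204.75332641601562), 22.294727325439453) [ 0.5363 -0.1138  0.085 ]
```

View pics/w2.png

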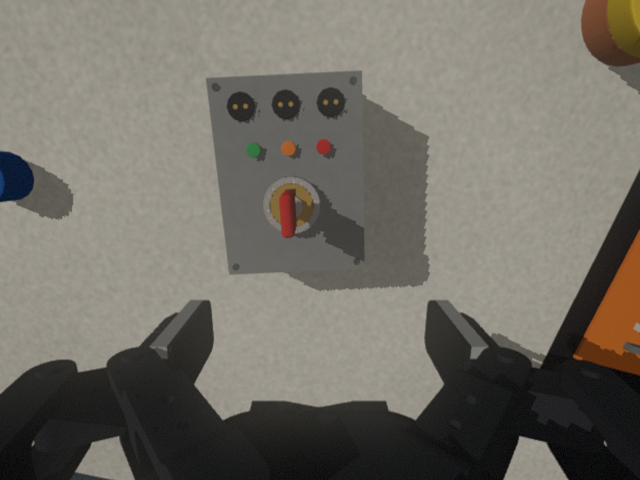

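The picture shows head at (286,213), brass ring centre (291,205); nothing close by.

```bash
cat >> h.py <<'E'
def rel(P,yaw):
    """tool-frame shift (cm) to P and rotvec (deg) so that tool y is down and tool z is at yaw-90deg"""
    from scipy.spatial.transform import Rotation as Ro
    s=arm.read_state();T=s['eef_rot'];a=np.radians(yaw-90);z=np.array([np.cos(a),np.sin(a),0]);y=np.array([0,0,-1.]);
    D=np.column_stack([np.cross(y,z),y,z]); return T.T@(np.array(P)-s['eef_pos'])*100, Ro.from_matrix(T.T@D).as_rotvec(degrees=True)
E
python3 - <<'E'
from h import *
C=np.array([ray('wrist',*c,.075)[:2] for c in [(207,78),(360.5,71),(363,266),(230,274)]])
x=(C[0]+C[1]-C[2]-C[3])/2;ex=x/np.linalg.norm(x);yw=np.degrees(np.arctan2(x[1],x[0]));print(np.linalg.norm(x),yw,C.mean(0)-.02*ex)
for e in (C[0]-C[3],C[1]-C[2]): print(np.degrees(np.arctan2(e[1],e[0])))
for e in (C[0]-C[1],C[3]-C[2]): print(np.degrees(np.arctan2(-e[0],e[1])))
print(rel([.5365,-.1138,.19],17),rel([.5365,-.1138,.112],17))
E
```

```text
0.15883011704860195 18.256399427474296 [ 0.5363 -0.1138]
18.284450096206015
18.228018851187787
18.176683633225235
19.077291738453262
(array([-2.4681,  5.0601, -2.1475]), array([-0.594 , -1.3039,  0.0611])) (array([-2.4755, 12.8597, -2.2284]), array([-0.594 , -1.3039,  0.0611]))
```

Emit:
apply_moves(
  rows=[
    {"fingers":-0.5,"xyz":[-1.25,1,-1.1],"angular":[-0.3,-1.2,0]},
    {"fingers":-0.5,"xyz":[-1.25,1.5,-1.1],"angular":[-0.3,-1.3,0]},
    {"fingers":-0.5,"xyz":[0,2.5,0],"angular":[0,0,0]},
    {"fingers":-0.5,"xyz":[0,0,0],"angular":[0,0,0]},
    {"fingers":-0.5,"xyz":[0,0,0],"angular":[0,0,0]},
  ],
)

```text
clock: 3.32
eef_pos: [0.538, -0.1136, 0.1887]
eef_rot: [[-0.951, 0.001, 0.31], [-0.31, 0.0, -0.951], [-0.001, -1.0, 0.0]]
wrist_force: [-0.3, -0.6, 1.8]
opening: 0.0642
```

```bash
python3 - <<'E'
from h import *
s=arm.read_state();print(s['eef_pos'],s['joint_vel'],s['wrist_force'],s['opening'],rel([.5365,-.1138,.112],18.2))
E
```

```text
[ 0.538  -0.1136  0.1887] [-0.0014  0.0407  0.0053  0.0344  0.0061 -0.0128 -0.0021] [-0.2966 -0.6332  1.838 ] 0.06423211898341355 (array([ 0.1627,  7.667 , -0.0301]), array([-0.0023, -0.112 , -0.0786]))
```

Emit:
apply_moves(
  rows=[
    {"fingers":-0.3,"xyz":[0.15,2.5,0],"angular":[0,0,0]},
    {"fingers":-0.2,"xyz":[0,2.5,0],"angular":[0,0,0]},
    {"fingers":-0.1,"xyz":[0,1.8,0],"angular":[0,0,0]},
    {"fingers":0,"xyz":[0,0.4,0],"angular":[0,0,0]},
    {"fingers":0.1,"xyz":[0,0.2,0],"angular":[0,0,0]},
    {"fingers":0.2,"xyz":[0,0,0],"angular":[0,0,0]},
  ],
)

```text
clock: 3.82
eef_pos: [0.5405, -0.1158, 0.1176]
eef_rot: [[-0.951, 0.008, 0.308], [-0.308, -0.001, -0.951], [-0.008, -1.0, 0.003]]
wrist_force: [0.3, -0.0, 0.5]
opening: 0.034
```

```bash
python3 - <<'E'
from h import *
s=arm.read_state();save('wrist','w3.png');print(s['eef_pos'],s['joint_vel'],s['wrist_force'],s['opening'],rel([.5365,-.1138,.112],18.2))
E
```

```text
[ 0.5405 -0.1158  0.1176] [ 0.0044 -0.0144 -0.0023 -0.018  -0.0039  0.0149  0.003 ] [ 0.3336 -0.0428  0.5247] 0.033978471277427244 (array([ 0.371 ,  0.6054, -0.3362]), array([-0.2303, -0.2343, -0.4909]))
```

View pics/w3.png

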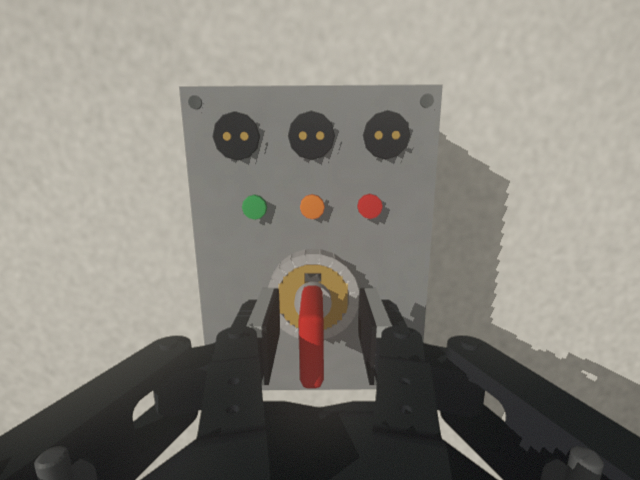

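The picture shows the head at u≈312 between the pads, with the jaw centre at u≈319, so a shift of about -3 mm along tool z is needed. This agrees with the computed offset.

Emit:
apply_moves(
  rows=[
    {"fingers":0.2,"xyz":[0.35,0.6,-0.32],"angular":[-0.2,-0.2,-0.5]},
    {"fingers":0.2,"xyz":[0,0,0],"angular":[0,0,0]},
    {"fingers":0.2,"xyz":[0,0,0],"angular":[0,0,0]},
  ],
)

```text
clock: 4.12
eef_pos: [0.5385, -0.1143, 0.1147]
eef_rot: [[-0.95, 0.004, 0.312], [-0.312, -0.001, -0.95], [-0.004, -1.0, 0.003]]
wrist_force: [-0.6, 0.9, 0.7]
opening: 0.0344
```

```bash
python3 - <<'E'
from h import *
s=arm.read_state();print(s['eef_pos'],s['joint_vel'],s['wrist_force'],s['opening'],rel([.5365,-.1138,.112],18.2))
E
```

```text
[ 0.5385 -0.1143  0.1147] [-0.0026 -0.0042 -0.0042  0.0091 -0.0005  0.0081 -0.0006] [-0.5706  0.9241  0.6932] 0.03441578349950052 (array([ 0.1749,  0.2739, -0.1053]), array([-0.1543, -0.0471, -0.2024]))
```

Emit:
apply_moves(
  rows=[
    {"fingers":0.3,"xyz":[0.25,0.4,-0.15],"angular":[-0.2,0,-0.2]},
    {"fingers":0.4,"xyz":[0.05,0.1,0],"angular":[0,0,0]},
    {"fingers":0.5,"xyz":[0,0,0],"angular":[0,0,0]},
    {"fingers":0.6,"xyz":[0,0,0],"angular":[0,0,0]},
  ],
)

```text
clock: 4.45
eef_pos: [0.5354, -0.1137, 0.1104]
eef_rot: [[-0.95, 0.001, 0.312], [-0.312, 0.001, -0.95], [-0.001, -1.0, -0.0]]
wrist_force: [-1.0, 0.4, 0.3]
opening: 0.0174
```

```bash
python3 - <<'E'
from h import *
s=arm.read_state();print(s['eef_pos'],s['joint_vel'],s['wrist_force'],s['moment'],s['opening'],rel([.5365,-.1138,.112],18.2))
im=save('wrist','w4.png');m=redmask(im,(280,260,370,420));xs=np.where(m)[1];print(xs.min(),xs.max(),xs.mean())
E
```

```text
[ 0.5354 -0.1137  0.1104] [ 0.0036  0.0006 -0.0003  0.0006 -0.0007 -0.0033 -0.0011] [-0.961   0.3581  0.2506] [-0.031  -0.0481 -0.0361] 0.017418399688448223 (array([-0.0999, -0.1605,  0.0388]), array([ 0.0151, -0.039 , -0.071 ]))
308 333 320.3377456879262
```

Centred (red head mid at u≈320). Closing.

Emit:
apply_moves(
  rows=[
    {"fingers":0.8,"xyz":[-0.1,-0.15,0.03],"angular":[0,0,0]},
    {"fingers":1,"xyz":[0,0,0],"angular":[0,0,0]},
    {"fingers":1,"xyz":[0,0,0],"angular":[0,0,0]},
    {"fingers":1,"xyz":[0,0,0],"angular":[0,0,0]},
    {"fingers":1,"xyz":[0,0,0],"angular":[0,0,0]},
  ],
)

```text
clock: 4.92
eef_pos: [0.5366, -0.1138, 0.112]
eef_rot: [[-0.95, 0.001, 0.312], [-0.312, 0.001, -0.95], [-0.001, -1.0, -0.0]]
wrist_force: [0.5, -0.9, 0.2]
opening: 0.0083
```

```bash
cat > st.py <<'E'
from h import *
s=arm.read_state();T=s['eef_rot'];print(s['clock'],s['eef_pos'],'F',s['wrist_force'],'M',s['moment'],'op',s['opening'],'yaw',np.degrees(np.arctan2(T[1,2],T[0,2]))+90,'rel',*rel([.5364,-.1138,.112],np.degrees(np.arctan2(T[1,2],T[0,2]))+90))
E
python3 st.py
```

```text
4.9167 [ 0.5366 -0.1138  0.112 ] F [ 0.5322 -0.9467  0.1649] M [-0.0067 -0.0207  0.0142] op 0.008339852838778323 yaw 18.157234985691247 rel [ 0.0211  0.0017 -0.0033] [ 0.0176 -0.     -0.0641]
```

Emit:
apply_moves(
  rows=[
    {"fingers":1,"xyz":[0,0,0],"angular":[0,2,0]},
    {"fingers":1,"xyz":[0,0,0],"angular":[0,2,0]},
    {"fingers":1,"xyz":[0,0,0],"angular":[0,2,0]},
    {"fingers":1,"xyz":[0,0,0],"angular":[0,2,0]},
  ],
)

```text
clock: 5.25
eef_pos: [0.5366, -0.1142, 0.112]
eef_rot: [[-0.985, 0.001, 0.171], [-0.171, 0.0, -0.985], [-0.001, -1.0, -0.0]]
wrist_force: [0.3, -0.2, -0.3]
opening: 0.0082
```

```bash
python3 st.py
```

```text
5.25 [ 0.5366 -0.1142  0.112 ] F [ 0.3263 -0.1883 -0.2702] M [ 0.0456 -0.0226  0.0769] op 0.00816642634725783 yaw 9.856207458802828 rel [ 0.0091 -0.0034 -0.0458] [ 0.0141 -0.     -0.0593]
```

Emit:
apply_moves(
  rows=[
    {"fingers":1,"xyz":[0,0,-0.03],"angular":[0,2,0]},
    {"fingers":1,"xyz":[0,0,0],"angular":[0,2,0]},
    {"fingers":1,"xyz":[0,0,0],"angular":[0,2,0]},
    {"fingers":1,"xyz":[0,0,0],"angular":[0,2,0]},
    {"fingers":1,"xyz":[0,0,0],"angular":[0,2,0]},
    {"fingers":1,"xyz":[0,0,0],"angular":[0,2,0]},
    {"fingers":1,"xyz":[0,0,0],"angular":[0,2,0]},
    {"fingers":1,"xyz":[0,0,0],"angular":[0,2,0]},
    {"fingers":1,"xyz":[0,0,0],"angular":[0,2,0]},
  ],
)

```text
clock: 6.0
eef_pos: [0.5366, -0.1147, 0.112]
eef_rot: [[-0.988, 0.001, -0.156], [0.156, -0.001, -0.988], [-0.001, -1.0, 0.001]]
wrist_force: [-0.3, -0.1, -0.2]
opening: 0.0082
```

```bash
python3 st.py
```

```text
6.0 [ 0.5366 -0.1147  0.112 ] F [-0.2666 -0.1176 -0.1632] M [-0.0869 -0.0026  0.0137] op 0.008161812249236794 yaw -8.995553781191333 rel [ 0.0326 -0.004  -0.0879] [-0.0382  0.     -0.0755]
```

Emit:
apply_moves(
  rows=[
    {"fingers":1,"xyz":[0.01,0,-0.06],"angular":[0,1.3,0]},
    {"fingers":1,"xyz":[0,0,0],"angular":[0,1.3,0]},
    {"fingers":1,"xyz":[0,0,0],"angular":[0,1.3,0]},
    {"fingers":1,"xyz":[0,0,0],"angular":[0,1.3,0]},
    {"fingers":1,"xyz":[0,0,0],"angular":[0,1.3,0]},
    {"fingers":1,"xyz":[0,0,0],"angular":[0,1,0]},
  ],
)

```text
clock: 6.5
eef_pos: [0.5365, -0.1149, 0.112]
eef_rot: [[-0.956, 0.001, -0.294], [0.294, -0.002, -0.956], [-0.002, -1.0, 0.002]]
wrist_force: [-0.3, -0.9, 0.2]
opening: 0.0083
```

```bash
python3 st.py
```

```text
6.5 [ 0.5365 -0.1149  0.112 ] F [-0.2538 -0.94    0.199 ] M [-0.1451  0.006   0.0227] op 0.00829534993239563 yaw -17.117547844248733 rel [ 0.0437 -0.0019 -0.0975] [-0.0861  0.0001 -0.0998]
```

Emit:
apply_moves(
  rows=[
    {"fingers":1,"xyz":[0.03,0,-0.08],"angular":[-0.1,0.8,0]},
    {"fingers":1,"xyz":[0,0,0],"angular":[0,0.8,0]},
    {"fingers":1,"xyz":[0,0,0],"angular":[0,0.8,0]},
  ],
)

```text
clock: 6.75
eef_pos: [0.5364, -0.1149, 0.112]
eef_rot: [[-0.941, 0.002, -0.339], [0.339, -0.001, -0.941], [-0.002, -1.0, 0.0]]
wrist_force: [-0.3, 0.1, -0.3]
opening: 0.0085
```

```bash
python3 st.py
```

```text
6.75 [ 0.5364 -0.1149  0.112 ] F [-0.3059  0.0573 -0.2519] M [-0.2585 -0.024   0.039 ] op 0.008492876502379556 yaw -19.8223876000215 rel [ 0.0419 -0.0016 -0.1033] [-0.028   0.     -0.1296]
```

Emit:
apply_moves(
  rows=[
    {"fingers":1,"xyz":[0,0,0],"angular":[0,0.8,0]},
    {"fingers":1,"xyz":[0,0,0],"angular":[0,0.8,0]},
    {"fingers":1,"xyz":[0,0,0],"angular":[0,0.8,0]},
  ],
)

```text
clock: 7.0
eef_pos: [0.5364, -0.115, 0.112]
eef_rot: [[-0.924, 0.002, -0.382], [0.382, -0.001, -0.924], [-0.002, -1.0, 0.0]]
wrist_force: [1.0, -2.0, -0.5]
opening: 0.0084
```

```bash
python3 st.py
```

```text
7.0 [ 0.5364 -0.115   0.112 ] F [ 0.9951 -1.9871 -0.4899] M [-0.3479  0.0134  0.1003] op 0.00837768215768808 yaw -22.476201973296526 rel [ 0.0457 -0.0033 -0.1064] [-0.0221  0.     -0.1273]
```

Emit:
apply_moves(
  rows=[
    {"fingers":1,"xyz":[0,0,0.02],"angular":[0,0.7,0]},
    {"fingers":1,"xyz":[0,0,0],"angular":[0,0.7,0]},
  ],
)

```text
clock: 7.17
eef_pos: [0.5364, -0.115, 0.112]
eef_rot: [[-0.913, 0.002, -0.407], [0.407, -0.001, -0.913], [-0.002, -1.0, 0.0]]
wrist_force: [-0.7, -2.2, -0.7]
opening: 0.0081
```

```bash
python3 st.py
```

```text
7.1667 [ 0.5364 -0.115   0.112 ] F [-0.7366 -2.1724 -0.6551] M [-0.3946 -0.043   0.0416] op 0.008061943226794419 yaw -24.03279126388344 rel [ 0.049  -0.0017 -0.1087] [-0.0067  0.     -0.1298]
```

Emit:
apply_moves(
  rows=[
    {"fingers":1,"xyz":[0,0,0.02],"angular":[0,0.7,0]},
    {"fingers":1,"xyz":[0,0,0],"angular":[0,0.7,0]},
  ],
)

```text
clock: 7.33
eef_pos: [0.5364, -0.115, 0.112]
eef_rot: [[-0.902, 0.002, -0.432], [0.432, -0.001, -0.902], [-0.002, -1.0, -0.0]]
wrist_force: [0.2, -2.3, -1.1]
opening: 0.0083
```

```bash
python3 st.py
```

```text
7.3333 [ 0.5364 -0.115   0.112 ] F [ 0.1883 -2.3123 -1.1287] M [-0.3643 -0.0557  0.0571] op 0.008318811205018177 yaw -25.579311248937017 rel [ 0.0519 -0.0037 -0.1115] [ 0.0084 -0.     -0.1316]
```

Emit:
apply_moves(
  rows=[
    {"fingers":1,"xyz":[0,0,0.02],"angular":[0,0.7,0]},
    {"fingers":1,"xyz":[0,0,0],"angular":[0,0.7,0]},
  ],
)

```text
clock: 7.5
eef_pos: [0.5364, -0.1151, 0.112]
eef_rot: [[-0.89, 0.002, -0.456], [0.456, -0.001, -0.89], [-0.002, -1.0, -0.0]]
wrist_force: [0.2, -1.1, 0.6]
opening: 0.0083
```

```bash
python3 st.py
```

```text
7.5 [ 0.5364 -0.1151  0.112 ] F [ 0.2467 -1.0797  0.6393] M [-0.3387 -0.0118  0.0715] op 0.008313543978955437 yaw -27.12380728822646 rel [ 0.0543 -0.003  -0.117 ] [ 0.0198 -0.     -0.1347]
```

Emit:
apply_moves(
  rows=[
    {"fingers":1,"xyz":[0,0,0.02],"angular":[0,0.6,0]},
    {"fingers":1,"xyz":[0,0,0],"angular":[0,0.6,0]},
  ],
)

```text
clock: 7.67
eef_pos: [0.5363, -0.1151, 0.112]
eef_rot: [[-0.879, 0.002, -0.477], [0.477, -0.001, -0.879], [-0.002, -1.0, -0.001]]
wrist_force: [-0.1, -0.5, -0.1]
opening: 0.0082
```

```bash
python3 st.py
```

```text
7.6667 [ 0.5363 -0.1151  0.112 ] F [-0.0893 -0.5086 -0.1178] M [-0.2755 -0.0415  0.0572] op 0.008226753504160775 yaw -28.458758245306242 rel [ 0.0573 -0.0016 -0.1198] [ 0.0355 -0.     -0.1371]
```

```bash
python3 - <<'E'
from h import *
im=save('wrist','w5.png')
c=im[200:440,160:480,::-1];cv2.imwrite('pics/w5c.png',cv2.resize(c,(800,600),interpolation=cv2.INTER_CUBIC))
E
python3 st.py
```

```text
7.7167 [ 0.5363 -0.1151  0.112 ] F [ 0.4827 -0.7164 -1.2759] M [-0.2171 -0.0668  0.0549] op 0.008223675968809067 yaw -28.495195715333793 rel [ 0.0578 -0.0011 -0.121 ] [ 0.0335 -0.     -0.1377]
```

View pics/w5c.png

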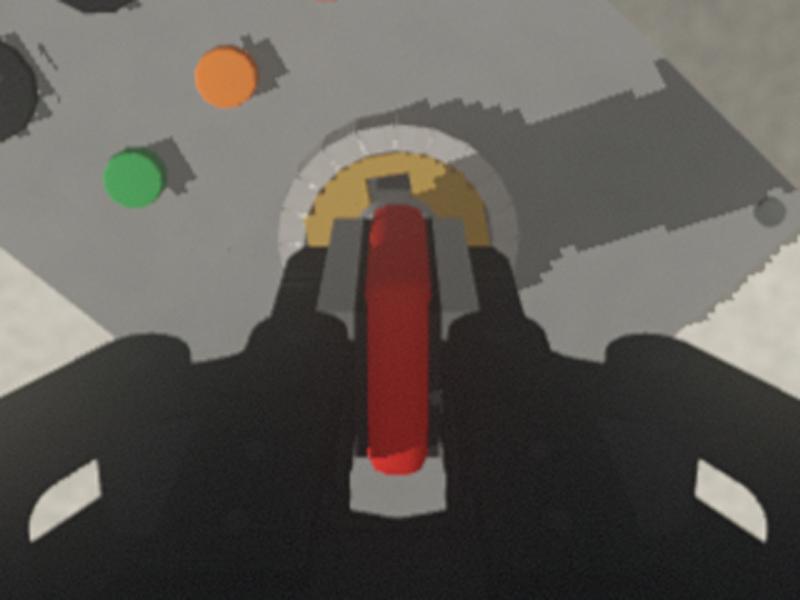

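The crop shows the head aligned with the jaws. The plug's slot, at about (388,185), is skewed anticlockwise by about 10°, which is the play taken up, so the plug must be near its stop. I'll ease on until the torque rises.

Emit:
apply_moves(
  rows=[
    {"fingers":1,"xyz":[0,0,0.02],"angular":[0,0.5,0]},
    {"fingers":1,"xyz":[0,0,0],"angular":[0,0.5,0]},
    {"fingers":1,"xyz":[0,0,0],"angular":[0,0.5,0]},
  ],
)

```text
clock: 7.97
eef_pos: [0.5363, -0.1152, 0.112]
eef_rot: [[-0.865, 0.003, -0.501], [0.501, -0.001, -0.865], [-0.002, -1.0, -0.001]]
wrist_force: [1.0, -0.3, -0.6]
opening: 0.0086
```

```bash
python3 st.py
```

```text
7.9667 [ 0.5363 -0.1152  0.112 ] F [ 0.9953 -0.335  -0.627 ] M [-0.2793 -0.0759  0.1164] op 0.008595928625088128 yaw -30.09758997578784 rel [ 0.0616 -0.0039 -0.1225] [ 0.0462 -0.0001 -0.14  ]
```

Emit:
apply_moves(
  rows=[
    {"fingers":1,"xyz":[0,0,0],"angular":[0,0.5,0]},
    {"fingers":1,"xyz":[0,0,0],"angular":[0,0.5,0]},
  ],
)

```text
clock: 8.13
eef_pos: [0.5363, -0.1152, 0.112]
eef_rot: [[-0.855, 0.002, -0.518], [0.518, -0.001, -0.855], [-0.002, -1.0, -0.001]]
wrist_force: [-0.4, -1.4, -1.2]
opening: 0.0083
```

```bash
python3 st.py
```

```text
8.1333 [ 0.5363 -0.1152  0.112 ] F [-0.3981 -1.3744 -1.1676] M [-0.2252  0.0178  0.159 ] op 0.00830542964146822 yaw -31.199247334806728 rel [ 0.0631 -0.0014 -0.1279] [ 0.0432 -0.0001 -0.1389]
```

Emit:
apply_moves(
  rows=[
    {"fingers":1,"xyz":[0,0,0],"angular":[0,0.4,0]},
  ],
)

```text
clock: 8.22
eef_pos: [0.5362, -0.1152, 0.112]
eef_rot: [[-0.851, 0.002, -0.525], [0.525, -0.001, -0.851], [-0.002, -1.0, -0.001]]
wrist_force: [-0.5, -2.1, -0.1]
opening: 0.008
```

```bash
python3 - <<'E'
from h import *
for i in range(4):
    s=arm.read_state();T=s['eef_rot'];print(s['clock'],s['wrist_force'],s['moment'],np.degrees(np.arctan2(T[1,2],T[0,2]))+90)
    im=save('wrist','w6.png')
c=im[200:440,160:480,::-1];cv2.imwrite('pics/w6c.png',cv2.resize(c,(800,600),interpolation=cv2.INTER_CUBIC))
E
```

```text
8.2167 [-0.5112 -2.0566 -0.0779] [-0.2358 -0.0381  0.1332] -31.64176277212765
8.2667 [ 0.5306 -1.1034  0.0634] [-0.2338 -0.0173  0.1806] -31.661111199043518
8.3167 [ 0.5542 -1.01   -0.8582] [-0.2109 -0.0155  0.1018] -31.613595112169108
8.3667 [ 0.1139 -0.9882 -1.1703] [-0.2921 -0.0119  0.1152] -31.594046845305158
```

View pics/w6c.png

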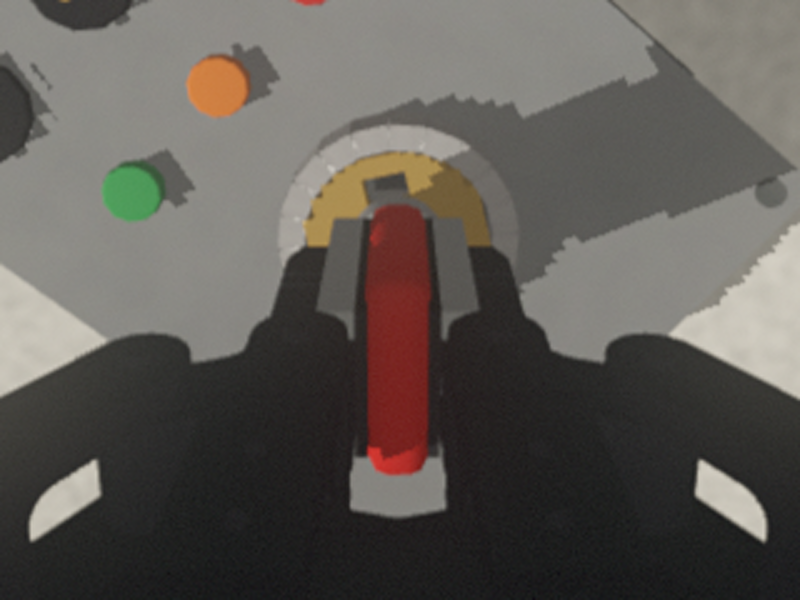

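The slot skewed a bit further (left edge 366→362) while the key advanced 3°, and the static torque doubled. The plug is on its stop, so I'll turn back.

Emit:
apply_moves(
  rows=[
    {"fingers":1,"xyz":[0,0,0],"angular":[0,-1.5,0]},
    {"fingers":1,"xyz":[0,0,0],"angular":[0,-2.5,0]},
    {"fingers":1,"xyz":[0,0,0],"angular":[0,-2.5,0]},
    {"fingers":1,"xyz":[0,0,0],"angular":[0,-2.5,0]},
    {"fingers":1,"xyz":[0,0,0],"angular":[0,-2.5,0]},
    {"fingers":1,"xyz":[0,0,0],"angular":[0,-2.5,0]},
    {"fingers":1,"xyz":[0,0,0],"angular":[0,-2.5,0]},
    {"fingers":1,"xyz":[0,0,0],"angular":[0,-2.5,0]},
    {"fingers":1,"xyz":[0,0,0],"angular":[0,-2.5,0]},
    {"fingers":1,"xyz":[0,0,0],"angular":[0,-2.5,0]},
    {"fingers":1,"xyz":[0,0,0],"angular":[0,-2.5,0]},
    {"fingers":1,"xyz":[0,0,0],"angular":[0,-2.5,0]},
  ],
)

```text
clock: 9.42
eef_pos: [0.5362, -0.1146, 0.112]
eef_rot: [[-1.0, 0.002, -0.01], [0.01, 0.001, -1.0], [-0.002, -1.0, -0.001]]
wrist_force: [-0.5, -0.2, -0.7]
opening: 0.0079
```

```bash
python3 st.py; python3 -c "
from h import *
print(arm.read_state()['qpos'])"
```

```text
9.4167 [ 0.5362 -0.1146  0.112 ] F [-0.4632 -0.1909 -0.7374] M [-0.1493 -0.0471 -0.0695] op 0.007928828171094875 yaw -0.5806655813025543 rel [-0.0202 -0.0046 -0.0789] [ 0.0653 -0.0001 -0.1335]
[ 0.2085  0.5471 -0.1026  1.9005  0.081   0.6957 -1.5222]
```

Emit:
apply_moves(
  rows=[
    {"fingers":1,"xyz":[0,0,0],"angular":[0,-2.5,0]},
    {"fingers":1,"xyz":[0,0,0],"angular":[0,-2.5,0]},
    {"fingers":1,"xyz":[0,0,0],"angular":[0,-2.5,0]},
    {"fingers":1,"xyz":[0,0,0],"angular":[0,-2.5,0]},
    {"fingers":1,"xyz":[0,0,0],"angular":[0,-2.5,0]},
    {"fingers":1,"xyz":[0,0,0],"angular":[0,-2.5,0]},
    {"fingers":1,"xyz":[0,0,0],"angular":[0,-2.5,0]},
    {"fingers":1,"xyz":[0,0,0],"angular":[0,-2.5,0]},
    {"fingers":1,"xyz":[0,0,0],"angular":[0,-2.5,0]},
    {"fingers":1,"xyz":[0,0,0],"angular":[0,-2.5,0]},
    {"fingers":1,"xyz":[0,0,0],"angular":[0,-2.5,0]},
    {"fingers":1,"xyz":[0,0,0],"angular":[0,-2.5,0]},
    {"fingers":1,"xyz":[0,0,0],"angular":[0,-2.5,0]},
    {"fingers":1,"xyz":[0,0,0],"angular":[0,0,0]},
  ],
)

```text
clock: 10.58
eef_pos: [0.536, -0.114, 0.112]
eef_rot: [[-0.826, 0.003, 0.564], [-0.564, 0.005, -0.826], [-0.005, -1.0, -0.002]]
wrist_force: [0.5, -0.5, -1.7]
opening: 0.0082
```

```bash
python3 st.py
```

```text
10.5833 [ 0.536 -0.114  0.112] F [ 0.465  -0.5086 -1.7288] M [-0.1769 -0.1217 -0.0468] op 0.008202611354805059 yaw 34.32195699254078 rel [-0.041  -0.0005  0.0062] [ 0.1388 -0.0003 -0.2682]
```

Emit:
apply_moves(
  rows=[
    {"fingers":1,"xyz":[0,-0.12,0],"angular":[0,0,0]},
    {"fingers":1,"xyz":[0,-0.12,0],"angular":[0,0,0]},
    {"fingers":1,"xyz":[0,-0.12,0],"angular":[0,0,0]},
  ],
)

```text
clock: 10.83
eef_pos: [0.5354, -0.1142, 0.1145]
eef_rot: [[-0.827, 0.002, 0.562], [-0.562, 0.005, -0.827], [-0.004, -1.0, -0.004]]
wrist_force: [4.5, -0.2, -14.8]
opening: 0.008
```

```bash
python3 st.py
```

```text
10.8333 [ 0.5354 -0.1142  0.1145] F [  4.5453  -0.2306 -14.7688] M [-0.3097 -0.899  -0.0344] op 0.008044378615613012 yaw 34.184444232004935 rel [-0.0984  0.2509  0.0237] [ 0.2019 -0.0004 -0.2456]
```

Blocked at about 2.3 mm with 15 N. I'll ease down, turn 5° and try again.

Emit:
apply_moves(
  rows=[
    {"fingers":1,"xyz":[0.02,0.2,0],"angular":[0,0,0]},
    {"fingers":1,"xyz":[0,0.08,0],"angular":[0,-2.5,0]},
    {"fingers":1,"xyz":[0,0,0],"angular":[0,-2.5,0]},
    {"fingers":1,"xyz":[0,-0.1,0],"angular":[0,0,0]},
    {"fingers":1,"xyz":[0,-0.12,0],"angular":[0,0,0]},
    {"fingers":1,"xyz":[0,-0.12,0],"angular":[0,0,0]},
  ],
)

```text
clock: 11.33
eef_pos: [0.5351, -0.1143, 0.1154]
eef_rot: [[-0.776, 0.001, 0.631], [-0.631, 0.005, -0.776], [-0.004, -1.0, -0.003]]
wrist_force: [2.2, -1.2, -8.6]
opening: 0.0082
```

```bash
python3 st.py
```

```text
11.3333 [ 0.5351 -0.1143  0.1154] F [ 2.1633 -1.2345 -8.5573] M [-0.3257 -0.4727 -0.0267] op 0.008191191967453543 yaw 39.12677164645512 rel [-0.1305  0.3378  0.0453] [ 0.1838 -0.0004 -0.2202]
```

Emit:
apply_moves(
  rows=[
    {"fingers":1,"xyz":[-0.03,-0.1,0],"angular":[0,0,0]},
  ],
)

```text
clock: 11.42
eef_pos: [0.5351, -0.1142, 0.1161]
eef_rot: [[-0.776, 0.0, 0.63], [-0.63, 0.005, -0.776], [-0.003, -1.0, -0.003]]
wrist_force: [2.8, -1.6, -9.2]
opening: 0.0085
```

```bash
python3 st.py
```

```text
11.4167 [ 0.5351 -0.1142  0.1161] F [ 2.7641 -1.6461 -9.1911] M [-0.3768 -0.4617 -0.026 ] op 0.008505554226754872 yaw 39.064936411216685 rel [-0.1282  0.4138  0.0511] [ 0.1983 -0.0003 -0.1961]
```

```bash
python3 - <<'E'
from h import *
im=save('wrist','w7.png')
c=im[200:440,160:480,::-1];cv2.imwrite('pics/w7c.png',cv2.resize(c,(800,600),interpolation=cv2.INTER_CUBIC))
E
python3 st.py
```

```text
11.4667 [ 0.5351 -0.1142  0.1163] F [ 1.7183 -1.6729 -5.3981] M [-0.3286 -0.1572 -0.0169] op 0.007894548068279031 yaw 39.07867486796398 rel [-0.1253  0.428   0.0529] [ 0.199  -0.0003 -0.1885]
```

View pics/w7c.png

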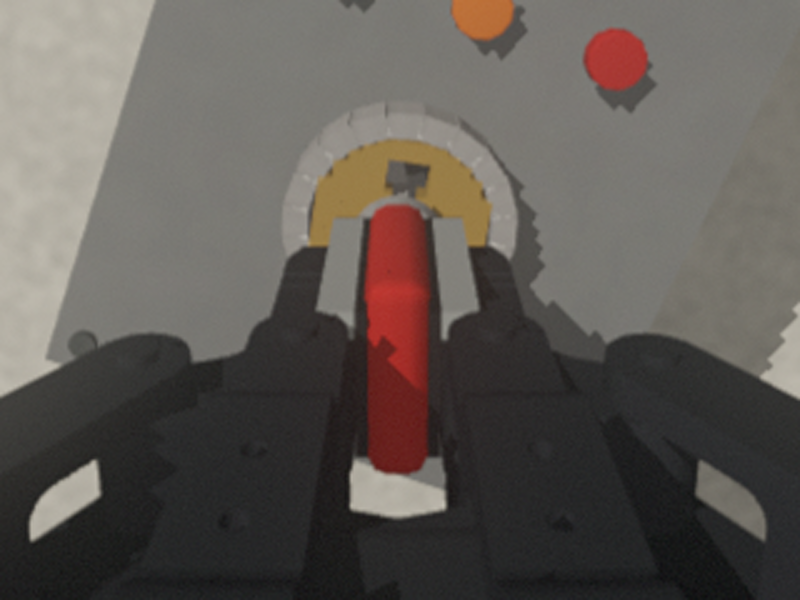

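The head sits at the same place in the jaws (rows 205–472) as before, so nothing slipped and the key itself has risen about 4 mm, past the 2 mm block. This is the exit, and I'll draw it out gently.

Emit:
apply_moves(
  rows=[
    {"fingers":1,"xyz":[-0.04,-0.1,0.02],"angular":[0,-1,0]},
    {"fingers":1,"xyz":[-0.02,-0.1,0],"angular":[0,0,0]},
    {"fingers":1,"xyz":[0,-0.1,0],"angular":[0,0,0]},
  ],
)

```text
clock: 11.72
eef_pos: [0.5351, -0.1142, 0.1187]
eef_rot: [[-0.765, -0.001, 0.644], [-0.644, 0.005, -0.765], [-0.002, -1.0, -0.004]]
wrist_force: [2.8, -1.2, -9.7]
opening: 0.0084
```

```bash
python3 st.py
```

```text
11.7167 [ 0.5351 -0.1142  0.1187] F [ 2.7611 -1.2408 -9.6547] M [-0.3639 -0.5643 -0.0329] op 0.008368399180616524 yaw 40.12548985136091 rel [-0.124   0.6699  0.0574] [ 0.2386 -0.0003 -0.1254]
```

Emit:
apply_moves(
  rows=[
    {"fingers":1,"xyz":[0,-0.12,0],"angular":[0,0,0]},
    {"fingers":1,"xyz":[0,-0.12,0],"angular":[0,0,0]},
    {"fingers":1,"xyz":[0,-0.12,0],"angular":[0,0,0]},
    {"fingers":1,"xyz":[0,-0.12,0],"angular":[0,0,0]},
    {"fingers":1,"xyz":[0,-0.12,0],"angular":[0,0,0]},
  ],
)

```text
clock: 12.13
eef_pos: [0.5352, -0.1142, 0.1248]
eef_rot: [[-0.765, -0.001, 0.644], [-0.644, 0.005, -0.765], [-0.002, -1.0, -0.004]]
wrist_force: [1.5, -1.3, -9.0]
opening: 0.0081
```

```bash
python3 st.py
```

```text
12.1333 [ 0.5352 -0.1142  0.1248] F [ 1.5127 -1.2735 -9.0436] M [-0.3228 -0.4988  0.0134] op 0.008148154660477021 yaw 40.11913732381405 rel [-0.1174  1.2846  0.0492] [ 0.237  -0.0003 -0.1403]
```

Steady at 9 N of friction drag, well under the limit. Continuing.

Emit:
apply_moves(
  rows=[
    {"fingers":1,"xyz":[0,-0.15,0],"angular":[0,0,0]},
    {"fingers":1,"xyz":[0,-0.15,0],"angular":[0,0,0]},
    {"fingers":1,"xyz":[0,-0.15,0],"angular":[0,0,0]},
    {"fingers":1,"xyz":[0,-0.15,0],"angular":[0,0,0]},
    {"fingers":1,"xyz":[0,-0.15,0],"angular":[0,0,0]},
    {"fingers":1,"xyz":[0,-0.15,0],"angular":[0,0,0]},
    {"fingers":1,"xyz":[0,-0.15,0],"angular":[0,0,0]},
    {"fingers":1,"xyz":[0,-0.15,0],"angular":[0,0,0]},
    {"fingers":1,"xyz":[0,-0.15,0],"angular":[0,0,0]},
    {"fingers":1,"xyz":[0,-0.15,0],"angular":[0,0,0]},
    {"fingers":1,"xyz":[0,-0.15,0],"angular":[0,0,0]},
    {"fingers":1,"xyz":[0,-0.15,0],"angular":[0,0,0]},
  ],
)

```text
clock: 13.13
eef_pos: [0.5367, -0.1126, 0.1486]
eef_rot: [[-0.764, 0.003, 0.645], [-0.645, 0.005, -0.764], [-0.005, -1.0, -0.002]]
wrist_force: [-0.2, 0.1, 0.2]
opening: 0.0084
```

```bash
python3 st.py
```

```text
13.1333 [ 0.5367 -0.1126  0.1486] F [-0.1825  0.1343  0.1676] M [ 0.0143  0.0278 -0.0172] op 0.00836768818706652 yaw 40.187173480347425 rel [0.1221 3.6635 0.0782] [ 0.1359 -0.0004 -0.3071]
```

The key is out: it has risen 36 mm and the forces are zero. Next, carry it to the pot.

Emit:
apply_moves(
  rows=[
    {"fingers":1,"xyz":[0,-1.2,0],"angular":[0.1,0,-0.3]},
    {"fingers":1,"xyz":[0,-1.2,0],"angular":[0,0,0]},
    {"fingers":1,"xyz":[-0.8,-0.4,-1.5],"angular":[0,0,0]},
    {"fingers":1,"xyz":[-1.6,0,-3],"angular":[0,0,0]},
    {"fingers":1,"xyz":[-1.6,0,-3],"angular":[0,0,0]},
    {"fingers":1,"xyz":[-1.6,0,-3],"angular":[0,0,0]},
    {"fingers":1,"xyz":[-1.6,0,-3],"angular":[0,0,0]},
    {"fingers":1,"xyz":[-1.6,0,-3],"angular":[0,0,0]},
    {"fingers":1,"xyz":[-1.6,0,-3],"angular":[0,0,0]},
    {"fingers":1,"xyz":[-1.6,0,-3],"angular":[0,0,0]},
    {"fingers":1,"xyz":[-1.0,0,-2],"angular":[0,0,0]},
    {"fingers":1,"xyz":[0,0,0],"angular":[0,0,0]},
    {"fingers":1,"xyz":[0,0,0],"angular":[0,0,0]},
    {"fingers":1,"xyz":[0,0,0],"angular":[0,0,0]},
  ],
)

```text
clock: 14.3
eef_pos: [0.4793, 0.1689, 0.185]
eef_rot: [[-0.767, 0.01, 0.641], [-0.641, 0.002, -0.768], [-0.009, -1.0, 0.005]]
wrist_force: [0.4, -0.4, -0.7]
opening: 0.0084
```

```bash
python3 - <<'E'
from h import *
capture('wrist')
f,cx,cy,R,t=K('wrist');s=arm.read_state();print(s['eef_pos'],s['joint_vel'],s['wrist_force'],s['opening'])
im=save('wrist','w8.png')
def ray2(u,v,z):
    c=-R.T@t; d=R.T@np.array([(u-cx)/f,(v-cy)/f,1]); return c+d*(z-c[2])/d[2]
g=cv2.cvtColor(im,cv2.COLOR_RGB2HSV);m=((g[...,0]>105)&(g[...,0]<130)&(g[...,1]>120)&(g[...,2]>30)).astype(np.uint8)
n,l,st,ce=cv2.connectedComponentsWithStats(m);
for i in range(1,n):
    if st[i,4]>100: print(st[i],ce[i],ray2(*ce[i],.03))
for r in finder.look_for('pot_floor','wrist')[:2]: print(r['conf'],R.T@(np.array(r['at'])-t))
E
python3 st.py
```

```text
[0.4795 0.1682 0.1849] [ 0.0156  0.0004  0.0147  0.003   0.0016 -0.0024 -0.0025] [-0.2634 -0.1777 -0.4276] 0.008177499619408352
[ 282  205   56   61 1046] [310.3537 237.152 ] [0.4749 0.1723 0.03  ]
14.45 [0.4797 0.1672 0.1847] F [ 0.1085  0.2645 -0.5759] M [-0.0163  0.0333  0.0032] op 0.008318453620206296 yaw 39.69962219010809 rel [13.6465  7.2856 25.2097] [-0.2914  0.0012 -0.459 ]
```

View pics/w8.png

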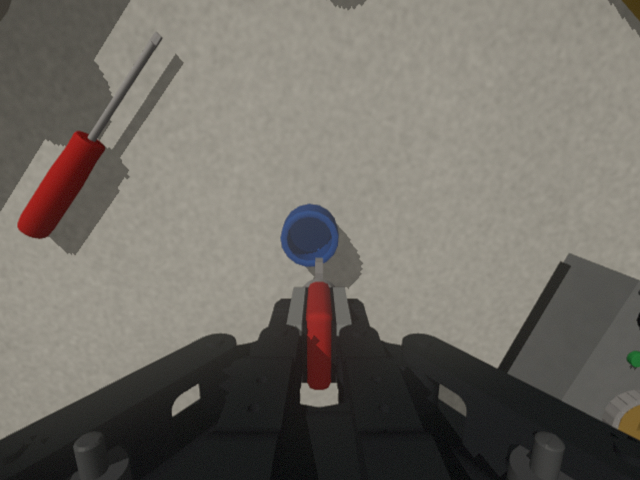

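The picture shows the key held upright with its lug at (319,265), and the pot rim centred at about (310,233) with a diameter of about 56 px.

```bash
python3 - <<'E'
from h import *
capture('wrist')
f,cx,cy,R,t=K('wrist');s=arm.read_state();print(s['eef_pos'],s['joint_vel'])
im=capture('wrist')
def ray2(u,v,z):
    c=-R.T@t; d=R.T@np.array([(u-cx)/f,(v-cy)/f,1]); return c+d*(z-c[2])/d[2]
g=cv2.cvtColor(im,cv2.COLOR_RGB2HSV);m=((g[...,0]>105)&(g[...,0]<130)&(g[...,1]>120)&(g[...,2]>30)).astype(np.uint8)
c=max(cv2.findContours(m,0,2)[0],key=cv2.contourArea)[:,0]
x,y,w_,h_=cv2.boundingRect(c);print(x,y,w_,h_)
u=x+w_/2;a=ray2(u,y,.041);e=ray2(u,y+10,.041)-a;e/=np.linalg.norm(e);P=a+.025*e
print('pot',P,'diam check',np.linalg.norm(ray2(x,y+w_/2,.041)-ray2(x+w_,y+w_/2,.041)))
print(rel([P[0],P[1],.1],39.7),rel([P[0],P[1],.059],39.7))
E
```

```text
[0.4797 0.1672 0.1846] [ 0.0004  0.0032 -0.0002  0.0025 -0.0013 -0.0002 -0.0019]
280 205 57 60
pot [0.4768 0.1744 0.041 ] diam check 0.04549279584588787
(array([-0.1718,  8.4512, -0.7617]), array([-0.2814, -0.0031, -0.452 ])) (array([-0.1394, 12.551 , -0.7818]), array([-0.2814, -0.0031, -0.452 ]))
```

Emit:
apply_moves(
  rows=[
    {"fingers":1,"xyz":[0,1,-0.5],"angular":[-0.3,0,-0.5]},
    {"fingers":1,"xyz":[0,2.5,-0.3],"angular":[0,0,0]},
    {"fingers":1,"xyz":[0,2.5,0],"angular":[0,0,0]},
    {"fingers":1,"xyz":[0,1.2,0],"angular":[0,0,0]},
    {"fingers":1,"xyz":[0,0,0],"angular":[0,0,0]},
    {"fingers":1,"xyz":[0,0,0],"angular":[0,0,0]},
  ],
)

```text
clock: 15.05
eef_pos: [0.4752, 0.1711, 0.1078]
eef_rot: [[-0.774, -0.002, 0.633], [-0.633, -0.001, -0.774], [0.002, -1.0, -0.001]]
wrist_force: [1.0, 0.7, -0.0]
opening: 0.0085
```

```bash
python3 - <<'E'
from h import *
s=arm.read_state();print(s['eef_pos'],s['wrist_force'],s['opening'],rel([.4752,.1730,.08],39.7))
im=save('wrist','w9.png')
c=im[160:400,160:480,::-1];cv2.imwrite('pics/w9c.png',cv2.resize(c,(800,600),interpolation=cv2.INTER_CUBIC))
E
```

```text
[0.4752 0.1711 0.1078] [ 1.0089  0.7251 -0.0066] 0.008497120918987083 (array([-0.1258,  2.777 , -0.1452]), array([ 0.0375, -0.4026,  0.1396]))
```

View pics/w9c.png

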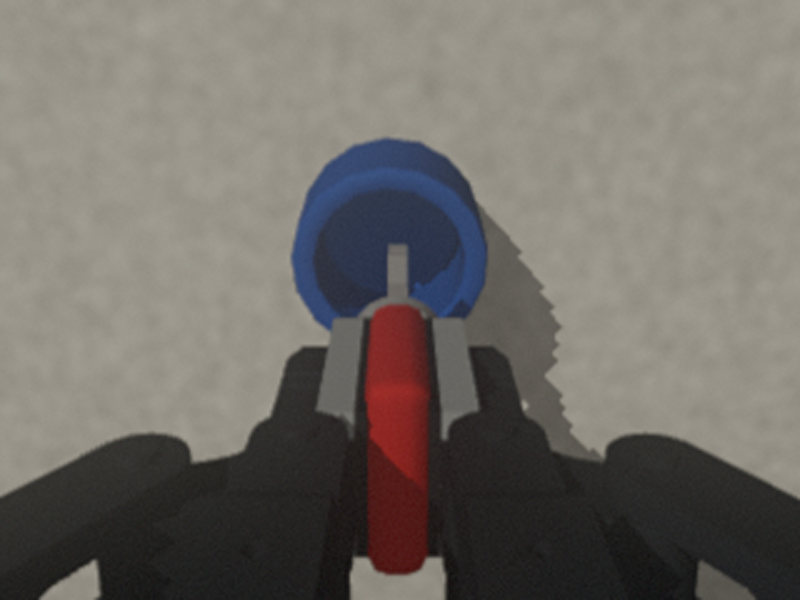

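The picture shows the lug end (398,250) over the pot's bore. The rim circle is centred at about (390,262) in the crop, which is (316,264) in the full picture.

```bash
python3 - <<'E'
from h import *
s=arm.read_state();print(s['eef_pos'],s['joint_vel'])
for px in ((316,264),(316,261)):
  P=ray('wrist',*px,.041);print(P)
print('diam',np.linalg.norm(ray('wrist',277.2,264,.041)-ray('wrist',354.4,264,.041)))
T=s['eef_rot'];tip=s['eef_pos']+T@[0,.053,0];kx=-T[:,0]
for q in (tip,tip+.012*kx,tip+.012*kx+[0,0,.004]): print(proj('wrist',q))
print('rim top/bottom px', proj('wrist',P+.025*kx),proj('wrist',P-.025*kx), proj('wrist',P+.025*kx-[0,0,.041]))
Q=P-.002*kx;print(Q,rel([Q[0],Q[1],.08],40))
E
```

```text
[0.4751 0.171  0.108 ] [ 0.0034 -0.0218 -0.006  -0.0081 -0.0022  0.0075  0.0037]
[0.476  0.1738 0.041 ]
[0.4774 0.175  0.041 ]
diam 0.04557141274170694
[318.6544 276.1438]
[318.6403 255.3677]
[318.6411 257.5005]
rim top/bottom px [315.8868 219.1434] [316.1064 300.3348] [316.331  207.9401]
[0.4759 0.1737 0.041 ] (array([-0.2341,  2.7948, -0.1573]), array([ 0.0343, -0.7059,  0.1417]))
```

Emit:
apply_moves(
  rows=[
    {"fingers":1,"xyz":[-0.12,0.5,-0.18],"angular":[0,0,0]},
    {"fingers":1,"xyz":[0,1,0],"angular":[0,0,0]},
    {"fingers":1,"xyz":[0,1,0],"angular":[0,0,0]},
    {"fingers":1,"xyz":[0,1,0],"angular":[0,0,0]},
    {"fingers":1,"xyz":[0,0.3,0],"angular":[0,0,0]},
    {"fingers":1,"xyz":[0,0,0],"angular":[0,0,0]},
  ],
)

```text
clock: 15.6
eef_pos: [0.477, 0.174, 0.0685]
eef_rot: [[-0.775, 0.002, 0.633], [-0.633, 0.001, -0.775], [-0.002, -1.0, 0.001]]
wrist_force: [-0.3, 0.6, -1.1]
opening: 0.0083
```

```bash
python3 - <<'E'
from h import *
s=arm.read_state();print(s['eef_pos'],s['wrist_force'],s['opening'],rel([.4748,.1728,.059],39.7))
E
```

```text
[0.477  0.174  0.0685] [-0.2539  0.6419 -1.1046] 0.008286227642745966 (array([ 0.2544,  0.9475, -0.0468]), array([-0.0558, -0.464 , -0.1341]))
```

Inside the bore and not touching. Lower to the floor.

Emit:
apply_moves(
  rows=[
    {"fingers":1,"xyz":[0.25,0.5,0],"angular":[0,0,0]},
    {"fingers":1,"xyz":[0,0.3,0],"angular":[0,0,0]},
    {"fingers":1,"xyz":[0,0.1,0],"angular":[0,0,0]},
    {"fingers":1,"xyz":[0,0,0],"angular":[0,0,0]},
  ],
)

```text
clock: 15.93
eef_pos: [0.4748, 0.1722, 0.0584]
eef_rot: [[-0.775, 0.002, 0.633], [-0.633, 0.0, -0.775], [-0.002, -1.0, 0.001]]
wrist_force: [0.0, 0.8, -0.5]
opening: 0.0083
```

```bash
python3 - <<'E'
from h import *
s=arm.read_state();print(s['eef_pos'],s['wrist_force'],s['opening'],rel([.4748,.1728,.058],39.7))
E
```

```text
[0.4748 0.1722 0.0584] [ 0.0144  0.7647 -0.5373] 0.008310816427950209 (array([-0.0393,  0.0357, -0.0425]), array([-0.0515, -0.4625, -0.1041]))
```

Emit:
apply_moves(
  rows=[
    {"fingers":1,"xyz":[0,0.08,0],"angular":[0,0,0]},
    {"fingers":1,"xyz":[0,0.05,0],"angular":[0,0,0]},
  ],
)

```text
clock: 16.1
eef_pos: [0.4751, 0.1724, 0.0575]
eef_rot: [[-0.775, 0.003, 0.632], [-0.632, 0.001, -0.775], [-0.002, -1.0, 0.001]]
wrist_force: [-1.5, -0.7, 6.2]
opening: 0.0081
```

```bash
python3 st.py
```

```text
16.1 [0.4751 0.1724 0.0575] F [-1.4878 -0.7089  6.1725] M [-0.1644  0.5261 -0.0315] op 0.008062532243994799 yaw 39.232613912836236 rel [13.3369 -5.4492 26.0488] [-0.0699  0.0001 -0.1388]
```

Emit:
apply_moves(
  rows=[
    {"fingers":0.7,"xyz":[0,0,0],"angular":[0,0,0]},
    {"fingers":0.5,"xyz":[0,0,0],"angular":[0,0,0]},
    {"fingers":0.2,"xyz":[0,0,0],"angular":[0,0,0]},
    {"fingers":-0.1,"xyz":[0,0,0],"angular":[0,0,0]},
    {"fingers":-0.4,"xyz":[0,0,0],"angular":[0,0,0]},
    {"fingers":-0.6,"xyz":[0,0,0],"angular":[0,0,0]},
    {"fingers":-0.6,"xyz":[0,0,0],"angular":[0,0,0]},
    {"fingers":-0.6,"xyz":[0,0,0],"angular":[0,0,0]},
  ],
)

```text
clock: 16.77
eef_pos: [0.4761, 0.1727, 0.0583]
eef_rot: [[-0.775, 0.005, 0.632], [-0.632, 0.002, -0.775], [-0.005, -1.0, 0.002]]
wrist_force: [-0.3, 0.0, -0.5]
opening: 0.0682
```

```bash
python3 - <<'E'
from h import *
s=arm.read_state();print(s['eef_pos'],s['wrist_force'],s['opening'])
im=save('wrist','w10.png')
c=im[160:400,160:480,::-1];cv2.imwrite('pics/w10c.png',cv2.resize(c,(800,600),interpolation=cv2.INTER_CUBIC))
E
```

```text
[0.4761 0.1727 0.0583] [-0.303   0.0169 -0.4947] 0.06821456072658556
```

View pics/w10c.png

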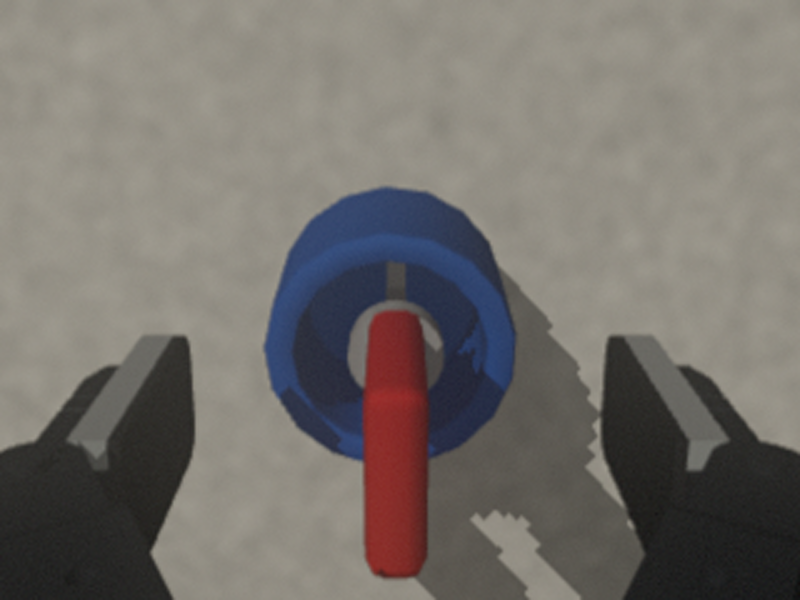

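The key stands free and nearly upright in the middle of the pot, with both pads well clear. Retreat straight up.

Emit:
apply_moves(
  rows=[
    {"fingers":-0.6,"xyz":[0,-1,0],"angular":[0,0,0]},
    {"fingers":-0.6,"xyz":[0,-2,0],"angular":[0,0,0]},
    {"fingers":-0.6,"xyz":[0,-3,0],"angular":[0,0,0]},
    {"fingers":-0.6,"xyz":[0,-3,0],"angular":[0,0,0]},
    {"fingers":-0.6,"xyz":[0,-3,0],"angular":[0,0,0]},
    {"fingers":-0.6,"xyz":[0,-2,0],"angular":[0,0,0]},
    {"fingers":-0.6,"xyz":[0,0,0],"angular":[0,0,0]},
    {"fingers":-0.6,"xyz":[0,0,0],"angular":[0,0,0]},
    {"fingers":-0.6,"xyz":[0,0,0],"angular":[0,0,0]},
  ],
)

```text
clock: 17.57
eef_pos: [0.474, 0.1726, 0.2086]
eef_rot: [[-0.774, 0.004, 0.634], [-0.634, 0.001, -0.774], [-0.004, -1.0, 0.002]]
wrist_force: [0.4, -0.2, -0.6]
opening: 0.0682
```

```bash
python3 - <<'E'
from h import *
s=arm.read_state();print(s['eef_pos'],s['wrist_force'],s['opening'])
im=save('scene','s2.png')
u,v=map(int,proj('scene',[.5,.1,.03]))
for t in ('key','memory_mid','driver_grip','mug_mid','jar_mid'):
  for r in finder.look_for(t,'scene')[:1]: print(t,round(r['conf'],2),w('scene',r['at']))
im=save('wrist','w11.png')
c=im[120:360,160:480,::-1];cv2.imwrite('pics/w11c.png',cv2.resize(c,(800,600),interpolation=cv2.INTER_CUBIC))
E
```

```text
[0.474  0.1726 0.2086] [ 0.3833 -0.1831 -0.5977] 0.06820235499314949
key 0.64 [0.4775 0.174  0.0627]
memory_mid 0.86 [ 0.3605 -0.4123  0.0088]
driver_grip 0.65 [0.3856 0.3566 0.0271]
mug_mid 0.77 [0.4644 0.4963 0.0606]
jar_mid 0.64 [0.6666 0.3231 0.0429]
```

View pics/w11c.png

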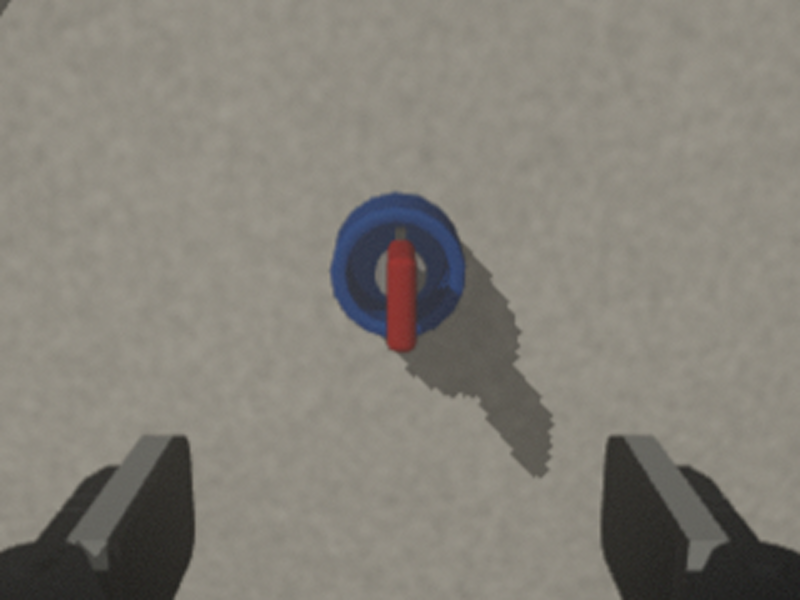

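The key stands upright in the pot, at about (400,280) in the crop. The gripper is clear, and the bystanders are where they were to within a few millimetres.

```bash
python3 -c "
from station import arm
print(arm.job_done())"
```

```text
the job is handed in; nothing more can be done
None
```

The power is reset: I turned the key clockwise to its stop, then back to the exit, drew it out, and stood it shank down in the blue pot. The job was handed in at about 18 s.

- **Clockwise turn:** The gripper had turned about 50° when I stopped. By then the torque had about doubled, to roughly 0.13 N m on average with the highest single reading 0.18, against the 0.25 limit. The plug's slot no longer followed the key. 50° is more than the 46° that stop plus play would give. I put the rest down to twist in the grip and judged the stop by torque and slot; the plug angle was not measured directly.
- **Exit:** A first lift test at about -16° was blocked at 2.5 mm with 15 N, so I eased down and turned 5° further. At about -21° to -22° the key rose all the way out with a steady drag of about 9 N. That is more drag than "lifts freely" suggests, but well under the 50 N limit. The blocked test was the highest pull I saw.
- **Last checks:** The last wrist picture showed the key standing upright and free in the middle of the pot, with the gripper open about 15 cm above. The scene camera placed the memory module, screwdriver, mug and jar within about 5 mm of where they started, which is about the finder's accuracy. Nothing I saw failed.

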